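# Seat the digital pen against the charging stop

## Robot

A 6-joint arm with a two-finger parallel gripper is mounted at the origin on the work surface. World frame = base frame: x ahead of the robot, y to its left, z up, the work surface at z = 0. Lengths are in m, angles in rad, forces in N, time in s.
With the tool pointing down it reaches from about 0.3 to 0.825 m from the base axis. Payload 5.4 kg.
Tool frame: the origin (TCP) lies at the centre of the arm's flange, where the gripper is bolted on; the fingertips stand 190 mm ahead of it and the grasp point (between the pads) lies 171 mm ahead of it (tips_ahead is the z of the fingertips in the tool frame, in m); z points along the fingers, y is the line along which they close (so a half turn about z gives the same grasp; the last joint's range is limited). The gripper opens to 92 mm and grips with 3 to 60 N. Pads are 20 mm wide; open, the fingers measure 128 mm over their backs; the gripper's body (75 mm by 189 mm) begins 69 mm behind the grasp point.
Start: joints at [-0.21, 0.158, 1.597, -0, 1.386, -0.21], TCP at [0.575, -0, 0.405] pointing down, gripper open.
Joint ranges: [-2.91, 2.91], [-0.94, 2.29], [0.18, 2.7], [-1.29, 4.43], [0.17, 2.64], [-3, 3]. Speed limits (rad/s): [2.57, 2.57, 3.14, 3.14, 3.14, 3.14].

## Interface

Orientations are given as [roll, pitch, yaw] about the fixed x, y, z axes, in that order (R = Rz(yaw) Ry(pitch) Rx(roll)).
In Python, from rig import * gives the robot as it stands. The module is installed in compiled form; this text tells all that it offers.
- The arm moves only by the tool arm_command, never from a script. Its argument "steps" is a list of rows, each a list of 3 entries, a list of its own where there are three numbers: the shift along the tool's x, y, z in cm, then the turn, a rotation vector about the tool's x, y, z in rad, then the closure, from -1 (fully open) to 1 (shut), so that 0 is half open. A call has 1 to 12 rows; each row shifts and turns the commanded pose from where the row before left it, along the tool's axes as they then stand; what a row does not reach is not made up. A row lasts 1/8 s, in which the tool goes at most 62.5 mm and 10.7 degrees, less where a joint would pass 70% of its speed; a pose out of reach is approached as far as the arm can. A call is refused whole if a number of a shift passes 6.25 or a number of a turn 0.188, either way. A call with a gripper value outside its range is refused whole. The fingers move at their own pace and stop on an object; "force" is the grip in N (left out, the last holds). Time passes only in rows, so rows that do not move let the fingers close. It gives the time, the measured TCP pose, the force, the opening and the grip force at its end, in the units of the state.
- get_state(): the state, without advancing time (a new reading comes with each control period).
- camera(name): name is "scene" or "side" or "wrist"; returns a dict with "frame" (400x640x3 uint8, blue, green, red), "depth" (400x640 float32, m along the optical axis (not along the pixel's ray), 0 where there is no reading), "vertical_fov" (degrees; the focal length in pixels is half the picture's height over the tangent of half this angle, whatever the lens; pixels are square), "cx", "cy" (the principal point, pixels), "rvec" (rotation vector, rad) and "tvec" (3), from world to camera coordinates, as OpenCV has them; the wrist camera has in their place "T_tool_cam" (4x4, takes a point from camera to tool coordinates, whose origin is the TCP and whose axes are the flange's). Camera axes: x right, y down, z forward; pixel columns grow to the right and rows downward; lengths in m; the calibration is good to about 2 mm. A picture is of the moment at which its call begins: read the wrist's pose just before it.
- job_done(): hands the job in; it is judged then, once.
The state is a dict: "clock": time; "joint_pos": joint angles; "joint_vel": joint speeds; "tau": joint torques, N m; "tool_pos": TCP position; "orientation": TCP orientation; "contact_force": force on the tool from outside, world axes, zero at the start; "ft_torque": the same for the moment, N m; "width": finger opening in m; "grasp_force": force on a finger pad.
Only numpy, scipy, OpenCV 4.12 (cv2) and the standard library are available. Lean on these libraries where they do the work, as an engineer would, in place of code of your own. Each camera call takes 0.05 s, during which the arm holds its last target. There are 200 camera calls.

## Task

Take the digital pen off its rest, lay it in the V-groove of the charging dock, nib towards the end stop but still about 2 cm short of it, and let go of it. Then push it along the groove until the nib touches the stop and keep it pressed there gently, with about 8 N (never more than 15 N), for a second. Leave the pen lying free in the groove with its nib still at the stop, and leave the other things on the desk where they are.

Things in the scene. Friction and masses are not known exactly. Their poses are not given: they have to be found in the camera images.
- pen: grey round rod 14 mm in diameter, 160 mm long, about 45 g, loose, at first lying level on the pen rest. Origin on its axis at mid-length, +x to the nib. Plain cylinder from x = -80 (flat rear end) to +60 mm, then tapering to a blunt black nib 6.4 mm across at x = +80 mm. It can roll about x, so its y and z axes may point anywhere
- pen_nib (a point): the end face of the pen's nib, on the pen's axis, 80 mm ahead of its origin; axes as the pen's
- pen_rest: black pen rest, fixed: foot 150 x 50 x 4 mm, two notched posts 10 mm thick, 26 mm wide, at x = -66 and +50 mm, carrying the pen with its axis 30 mm above the desk; post tops about level with that axis. Between the posts the pen is free all round down to the foot. Origin at the centre of the underside, +x along the pen to its nib, z up
- dock: aluminium charging dock, fixed: foot 150 x 60 x 6 mm (x = -70 to +80 mm), body 130 x 32 mm (x = -60 to +70) with an open-topped, smooth (friction about 0.2) 90-degree V-groove along x, from its open end at x = -60 mm to the end stop at x = +55 mm. Origin on the underside below the groove's line, z up, +x to the stop. The groove's edges are 34.5 mm above the desk
- stop: end stop, a rigid black block across the end of the groove, 15 x 32 mm and 30 mm tall (from 21 to 51 mm above the desk), fixed to the dock; a brass contact spot marks its middle. It does not yield; the contact is damaged above 15 N. A pen that is also pressed down or sideways into the groove loses part of the push to friction there; pushed by its flat rear end it slides freely
- stop_face (a point): the middle of the stop's face that the nib touches, at dock x = +55 mm, y = 0, 36 mm above the desk; axes as the dock's (+x into the stop, z up). A pen lying in the groove has its axis at this height, its upper half clear of the groove; with the nib at the stop its rear 45 mm stick out past the open end of the groove, free all round, 36 mm above the desk
- notes: yellow block of sticky notes, 76 x 76 x 12 mm, origin at the centre of its underside. Loose, to be left alone
- usb_stick: black USB stick, 54 x 18 x 8 mm, origin at its underside. Loose, to be left alone
- pencil: red pencil lying flat, 174 x 8 x 8 mm, origin at its underside. Loose, to be left alone
- mouse: white computer mouse, 105 x 62 x 34 mm, origin at its underside. Loose, to be left alone
- stapler: blue and black stapler, 130 x 36 x 53 mm, origin at its underside. Loose, to be left alone
- mug: white mug, 80 mm across, 95 mm high, origin at its underside. Loose, to be left alone
- phone: black mobile phone, 150 x 72 x 8 mm, origin at its underside. Loose, to be left alone

How it is judged:
On the way, in this order (a step that is already met when the one before it is completed fails the run):
1. the pen lies in the groove, let go, nib towards the stop and 6 to 40 mm short of it (x of pen_nib in the frame of stop_face between -0.04 and -0.006 m and y of pen_nib in the frame of stop_face between -0.003 and 0.003 m and z of pen_nib in the frame of stop_face between -0.003 and 0.003 m and angle between the x axis of pen and the x axis of dock, either way round below 0.05 rad and contact force between pen and dock above 0.05 N and contact force between the fingers and pen below 0.05 N), for 0.2 s.
2. the nib is pressed against the stop with more than 3 N for half a second (contact force between pen and stop above 3 N), for 0.5 s.
At the end, for the whole second after the job is handed in: the pen lies at rest and released along the groove (within 0.04 rad), its nib within 2 mm of the stop's face and within 2 mm of the groove's line sideways and in height (x of pen_nib in the frame of stop_face above -0.002 m and y of pen_nib in the frame of stop_face between -0.002 and 0.002 m and z of pen_nib in the frame of stop_face between -0.002 and 0.002 m and angle between the x axis of pen and the x axis of dock, either way round below 0.04 rad and linear speed of pen below 0.01 m/s); the robot touches nothing.
It fails at once if the nib is pressed against the stop with more than 15 N (contact force between pen and stop above 15 N).
It fails at once if another thing on the desk is moved by more than 20 mm (distance of any of notes, usb_stick, pencil, mouse, stapler, mug, phone from where it was at the start of the episode above 0.02 m).
It also fails if it takes over 72 s, if anything falls off the work surface, if the arm or the gripper's body presses on something with over 40 N, if the wrist force passes 120 N, or if a joint passes its speed limit or range.

## Working session

There is one attempt and no reset: what is moved stays moved. The work goes in short steps, Python scripts to look and compute and a tool call to move; the robot and the scene stay as the last step left them, time stands still between calls to the robot, and variables do not carry over. Pictures are saved under pics/ and viewed, at most 10 in all, crops included, and the job is handed in when it is done.

Besides the shell and the picture viewer there is one more tool, called after "Request:" by a JSON object that holds its "fn" and its "kwargs". arm_command: Moves the arm, as the interface text tells. Its arguments: {"type":"object","properties":{"steps":{"type":"array"},"force":{"type":"number"}},"required":["steps"]}

```bash
mkdir -p pics
cat > h.py <<'E'
from rig import *
import numpy as np, cv2
from scipy.spatial.transform import Rotation as R
def cam(n):
    s=get_state(); c=camera(n); h,w=c["depth"].shape
    f=h/2/np.tan(np.radians(c["vertical_fov"])/2); c["f"]=f
    if n=="wrist":
        T=np.eye(4);T[:3,:3]=R.from_euler('xyz',s["orientation"]).as_matrix();T[:3,3]=s["tool_pos"]
        c["W"]=T@np.array(c["T_tool_cam"])
    else:
        M=np.eye(4);M[:3,:3]=R.from_rotvec(np.ravel(c["rvec"])).as_matrix();M[:3,3]=np.ravel(c["tvec"]); c["W"]=np.linalg.inv(M)
    return c
def cloud(c):
    d=c["depth"];v,u=np.mgrid[:d.shape[0],:d.shape[1]]
    P=np.stack([(u-c["cx"])/c["f"]*d,(v-c["cy"])/c["f"]*d,d],-1)
    P=P@c["W"][:3,:3].T+c["W"][:3,3]; P[d==0]=np.nan; return P
def ray(c,u,v,z):
    d=c["W"][:3,:3]@np.array([(u-c["cx"])/c["f"],(v-c["cy"])/c["f"],1]);o=c["W"][:3,3]
    return o+d*(z-o[2])/d[2]
E
python3 - <<'E'
from h import *
s=get_state();print(s)
for n in("scene","side","wrist"):
    c=cam(n);cv2.imwrite(f"pics/{n}0.png",c["frame"]);print(n,c["f"],c["W"].round(3).tolist(),c["cx"],c["cy"],(c["depth"]>0).mean())
    np.save(f"pics/{n}0.npy",cloud(c))
E
```

```text
{'clock': 0.0, 'joint_pos': array([-2.10104656e-01,  1.59002536e-01,  1.59822380e+00, -1.67947564e-05,
        1.38615891e+00, -2.10104594e-01]), 'joint_vel': array([ 0.0003199 , -0.00223943,  0.0007527 ,  0.00028162,  0.00050139,
        0.00013402]), 'tau': array([ 4.79022274e-04, -3.85570908e+01, -3.22103977e+01,  7.00944406e-02,
        3.78346047e-02, -1.56143192e-04]), 'tool_pos': array([5.74723448e-01, 3.29263014e-05, 4.03748947e-01]), 'orientation': array([-3.13983604e+00, -3.57725974e-04,  1.57079905e+00]), 'contact_force': array([-0.79661386, -0.04247614,  1.22792725]), 'ft_torque': array([ 0.03229035,  0.02760538, -0.0054969 ]), 'grasp_force': 0.0, 'width': 0.09193288682949512}
scene 363.62665745485526 [[0.585, 0.697, -0.415, 1.087], [0.811, -0.506, 0.293, -0.309], [-0.006, -0.508, -0.862, 1.029], [0.0, 0.0, 0.0, 1.0]] 321.656043524833 194.22219177828381 0.99580859375
side 387.53955448533327 [[-0.999, -0.033, 0.042, 0.557], [-0.052, 0.786, -0.616, 0.63], [-0.012, -0.618, -0.786, 0.838], [0.0, 0.0, 0.0, 1.0]] 317.16543999576385 204.03841826359815 0.99610546875
wrist 333.5468246087911 [[1.0, 0.0, -0.003, 0.574], [-0.001, -0.96, -0.279, 0.078], [-0.003, 0.279, -0.96, 0.385], [0.0, 0.0, 0.0, 1.0]] 314.37107901940954 204.35536880608225 0.995984375
```

View pics/scene0.png

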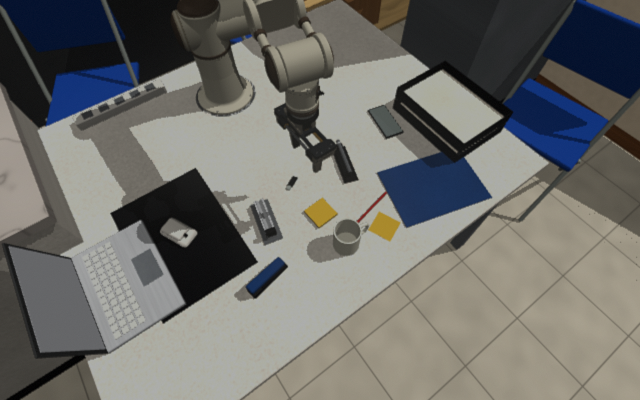

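View pics/wrist0.png

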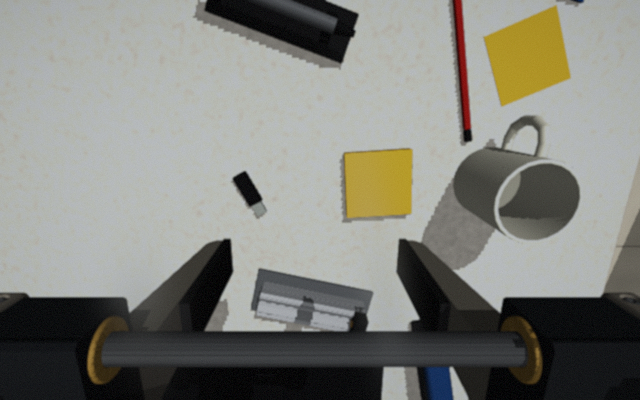

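The scene shows the pen rest near (345,160), the dock near (265,218) with its black stop to the right in the wrist view (360,320), and the rest in the wrist view at (285,20). I'll take one close wrist view of each.

Request:
{"fn": "arm_command", "kwargs": {"steps": [[[3,0,0],[0,0,0],-1],[[4,0,0],[0,0,0],-1],[[2,0,0],[0,0,0],-1],[[0,0,0],[0,0,0],-1],[[0,0,0],[0,0,0],-1]]}}

```text
clock: 0.78
tool_pos: [0.5751, 0.0891, 0.4046]
orientation: [-3.141, 0.001, 1.57]
contact_force: [0.6, -0.5, -1.0]
width: 0.0918
grasp_force: 0.0
```

Run:
```python
from h import *
c=cam("wrist");cv2.imwrite("pics/w1.png",c["frame"]);np.save("pics/w1.npy",cloud(c));print(get_state()["tool_pos"])
```

```text
[0.57511338 0.08893962 0.40460384]
```

Request:
{"fn": "arm_command", "kwargs": {"steps": [[[-5,0,0],[0,0,0],-1],[[-5,0,0],[0,0,0],-1],[[-5,0,0],[0,0,0],-1],[[-5,0,0],[0,0,0],-1],[[0,0,0],[0,0,0],-1],[[0,0,0],[0,0,0],-1]]}}

```text
clock: 1.58
tool_pos: [0.5748, -0.1104, 0.4046]
orientation: [-3.141, -0.0, 1.569]
contact_force: [0.8, -0.1, -0.5]
width: 0.0924
grasp_force: 0.0
```

Run:
```python
from h import *
c=cam("wrist");cv2.imwrite("pics/w2.png",c["frame"]);np.save("pics/w2.npy",cloud(c));print(get_state()["tool_pos"],get_state()["clock"])
a=cv2.imread("pics/w1.png")[:240];b=c["frame"][:240]
cv2.imwrite("pics/w12.png",np.vstack([a,b]))
```

```text
[ 0.57488474 -0.10965827  0.4046266 ] 1.625
```

View pics/w12.png

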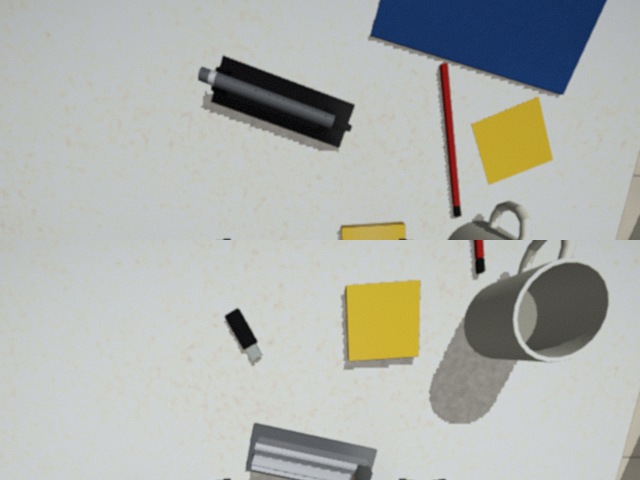

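The upper half shows the pen on its rest: light rear end at (203,73), black nib at (350,127). The lower half shows the dock cut off at the bottom, so I'll shift 9 cm further for a full view.

Request:
{"fn": "arm_command", "kwargs": {"steps": [[[-4,0,0],[0,0,0],-1],[[-5,0,0],[0,0,0],-1],[[0,0,0],[0,0,0],-1],[[0,0,0],[0,0,0],-1]]}}

```text
clock: 2.12
tool_pos: [0.5752, -0.1988, 0.4046]
orientation: [-3.141, -0.001, 1.572]
contact_force: [-0.4, -0.1, 0.1]
width: 0.0919
grasp_force: 0.0
```

Run:
```python
from h import *
c=cam("wrist");cv2.imwrite("pics/w3.png",c["frame"]);P=cloud(c);np.save("pics/w3.npy",P);print(get_state()["tool_pos"],get_state()["clock"])
P1=np.load("pics/w1.npy")
print("desk z",np.nanmedian(P1[150:200,100:180,2]))
def rect(m,P,n):
    Q=P[m];r=cv2.minAreaRect(Q[:,:2].astype(np.float32)*1000);print(n,m.sum(),"z",np.percentile(Q[:,2],[1,50,99]).round(4),"rect mm",np.round(r[0],1),np.round(r[1],1),round(r[2],1),np.round(cv2.boxPoints(r)).tolist())
    return Q
v,u=np.mgrid[:400,:640]
b=(u>185)&(u<365)&(v>45)&(v<155)
for lo,hi in((.002,.06),(.028,.045),(.033,.045)):
    rect(b&(P1[...,2]>lo)&(P1[...,2]<hi),P1,f"rest {lo}")
# pen axis by high points
Q=P1[b&(P1[...,2]>.031)&(P1[...,2]<.045)][:,:2];print(Q.mean(0),np.linalg.svd(Q-Q.mean(0),full_matrices=False)[2][0])
b=(u>200)&(u<430)&(v>60)&(v<235)
for lo,hi in((.004,.1),(.025,.1),(.04,.1)):
    rect(b&(P[...,2]>lo)&(P[...,2]<hi)&(P[...,0]<.68),P,f"dock {lo}")
cv2.imwrite("pics/c13.png",np.vstack([cv2.resize(cv2.imread("pics/w1.png")[40:160,180:380],None,fx=2.4,fy=2.4),cv2.resize(c["frame"][70:200,210:410],None,fx=2.4,fy=2.4)]))
```

```text
[ 0.57518618 -0.19842284  0.40464924] 2.175
desk z 0.0013118726916809265
rest 0.002 8472 z [0.002  0.0053 0.039 ] rect mm [529.1 172.4] [113.4 202.3] 89.9 [[428.0, 116.0], [630.0, 116.0], [630.0, 229.0], [428.0, 229.0]]
rest 0.028 2397 z [0.0285 0.0367 0.0394] rect mm [536.2 172.9] [ 23.7 160. ] 70.4 [[457.0, 189.0], [608.0, 135.0], [616.0, 157.0], [465.0, 211.0]]
rest 0.033 2122 z [0.0332 0.0369 0.0395] rect mm [536.2 172.9] [ 13.8 160. ] 70.5 [[458.0, 193.0], [609.0, 140.0], [614.0, 153.0], [463.0, 206.0]]
[0.5319279  0.17451454] [ 0.94246114 -0.33431572]
dock 0.004 7096 z [0.0052 0.0294 0.0527] rect mm [ 567.4 -177.3] [216.1 161.1] 71.1 [[456.0, -254.0], [609.0, -306.0], [679.0, -101.0], [526.0, -49.0]]
dock 0.025 3946 z [0.0255 0.035  0.0529] rect mm [ 569.  -161.7] [ 32.2 129.9] 77.3 [[502.0, -163.0], [629.0, -192.0], [636.0, -160.0], [509.0, -132.0]]
dock 0.04 534 z [0.0407 0.0518 0.0537] rect mm [ 624.7 -174.2] [32.  15.7] 76.9 [[613.0, -188.0], [629.0, -192.0], [636.0, -160.0], [621.0, -157.0]]
```

View pics/c13.png

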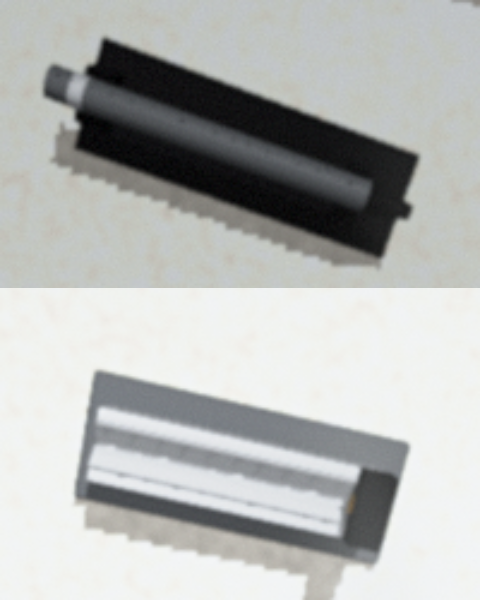

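The pen is at (0.5362, 0.1729) with axis at −19.5°; its rectangle measures 160 × 13.8 mm, which matches. The dock body is centred at (0.569, −0.162), axis −12.7°, measuring 130 × 32 mm, with the stop at +x. The nib points right in both views. Next I'll go above the pen's rear part (pen x = −40 mm).

Request:
{"fn": "arm_command", "kwargs": {"steps": [[[5.5,-1.1,0],[0,0,0],-1],[[5.5,-1.1,0],[0,0,0],-1],[[5.5,-1.1,0],[0,0,0],-1],[[5.5,-1.1,0],[0,0,0],-1],[[5.5,-1.1,0],[0,0,0],-1],[[5.5,-1.1,0],[0,0,0],-1],[[5.5,-1.1,0],[0,0,0],-1]]}}

```text
clock: 3.05
tool_pos: [0.4964, 0.1881, 0.405]
orientation: [3.141, -0.0, 1.573]
contact_force: [0.0, 0.2, 0.1]
width: 0.0921
grasp_force: 0.0
```

Request:
{"fn": "arm_command", "kwargs": {"steps": [[[0,0,0],[0,0,-0.175],-1],[[0,0,0],[0,0,-0.175],-1],[[0,0,0],[0,0,-0.175],-1],[[0,0,0],[0,0,-0.175],-1],[[0,0,0],[0,0,-0.175],-1],[[0,0,0],[0,0,-0.175],-1],[[0,0,0],[0,0,-0.18],-1],[[0,0,3],[0,0,0],-1],[[0,0,3],[0,0,0],-1],[[0,0,2],[0,0,0],-1],[[0,0,0],[0,0,0],-1],[[0,0,0],[0,0,0],-1]]}}

```text
clock: 4.55
tool_pos: [0.4979, 0.1857, 0.3258]
orientation: [3.141, 0.001, 2.802]
contact_force: [0.0, -0.1, 0.7]
width: 0.0919
grasp_force: 0.0
```

```bash
cat >> h.py <<'E'
def go(p,yaw):
    s=get_state();M=R.from_euler('xyz',s["orientation"])
    D=R.from_euler('xyz',[np.pi,0,yaw])
    print("clock",s["clock"],"pos",s["tool_pos"].round(4),"rpy",s["orientation"].round(4),"F",s["contact_force"].round(2),"w",round(s["width"],4))
    print("shift cm",(M.inv().apply(np.array(p)-s["tool_pos"])*100).round(2),"turn",(M.inv()*D).as_rotvec().round(3))
E
python3 - <<'E'
from h import *
go([.4985,.1863,.201],np.radians(160.5))
c=cam("wrist");cv2.imwrite("pics/w4.png",c["frame"]);P=cloud(c)
v,u=np.mgrid[:400,:640]
rel=P[...,:2]-np.array([.5362,.1729]);m=(P[...,2]>.033)&(P[...,2]<.045)&(np.hypot(rel[...,0],rel[...,1])<.1)&(v<230)
r=cv2.minAreaRect(P[m][:,:2].astype(np.float32)*1000);print(m.sum(),r,np.percentile(P[m][:,2],95))
E
```

```text
clock 4.55 pos [0.4979 0.1857 0.3258] rpy [3.1408e+00 1.4000e-03 2.8019e+00] F [ 0.04 -0.07  0.68] w 0.0919
shift cm [-0.02  0.07 12.48] turn [0.001 0.001 0.001]
1132 ((490.037353515625, 189.20127868652344), (13.336009979248047, 62.51298522949219), 70.967529296875) 0.03866677331432726
```

View pics/w4.png

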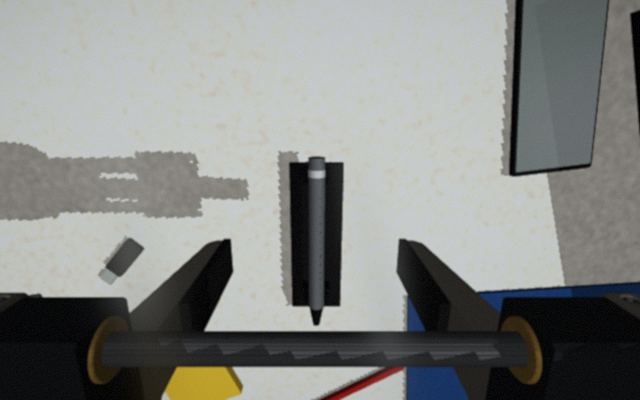

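The picture shows the pen upright at column 316, midway between the fingers, with its rear end at (316,160), nib at (317,322), and clear space either side. Descending to grip.

Request:
{"fn": "arm_command", "kwargs": {"steps": [[[0,0.07,4],[0,0,0],-1],[[0,0,4],[0,0,0],-1],[[0,0,2.5],[0,0,0],-1],[[0,0,1.5],[0,0,0],-1],[[0,0,0.5],[0,0,0],-1],[[0,0,0],[0,0,0],-1],[[0,0,0],[0,0,0],0.2],[[0,0,0],[0,0,0],1],[[0,0,0],[0,0,0],1],[[0,0,0],[0,0,0],1],[[0,0,0],[0,0,0],1],[[0,0,0],[0,0,0],1]], "force": 20}}

```text
clock: 6.1
tool_pos: [0.4982, 0.1856, 0.1997]
orientation: [-3.142, -0.0, 2.801]
contact_force: [0.2, -0.4, -0.8]
width: 0.034
grasp_force: 0.0
```

Request:
{"fn": "arm_command", "kwargs": {"steps": [[[0,0,0],[0,0,0],1],[[0,0,0],[0,0,0],1],[[0,0,0],[0,0,0],1]]}}

```text
clock: 6.48
tool_pos: [0.4986, 0.1864, 0.2003]
orientation: [3.139, 0.001, 2.8]
contact_force: [0.9, 5.2, 1.3]
width: 0.013
grasp_force: 20.0
```

Request:
{"fn": "arm_command", "kwargs": {"steps": [[[0,0,-1],[0,0,0],1],[[0,0,-2],[0,0,0],1],[[0,0,-4],[0,0,0],1],[[0,0,-4],[0,0,0],1],[[0,0,-2],[0,0,0],1],[[0,0,0],[0,0,0],1]]}}

```text
clock: 7.22
tool_pos: [0.4987, 0.1855, 0.3318]
orientation: [3.14, 0.004, 2.801]
contact_force: [0.5, 0.2, -0.0]
width: 0.0135
grasp_force: 20.0
```

Request:
{"fn": "arm_command", "kwargs": {"steps": [[[-0.6,-2,0],[0,0,0],1],[[-1.3,-4.2,0],[0,0,0],1],[[-1.3,-4.2,0],[0,0,0],1],[[-1.3,-4.2,0],[0,0,0],1],[[-1.3,-4.2,0],[0,0,0],1],[[-1.3,-4.2,0],[0,0,0],1],[[-1.3,-4.2,0],[0,0,0],1],[[-1.1,-4.3,0],[0,0,0],1],[[0,0,0],[0,0,-0.06],1],[[0,0,0],[0,0,-0.06],1],[[0,0,0],[0,0,0],1],[[0,0,0],[0,0,0],1]]}}

```text
clock: 8.72
tool_pos: [0.4822, -0.1428, 0.3289]
orientation: [3.141, -0.001, 2.92]
contact_force: [0.7, 0.6, -0.7]
width: 0.013
grasp_force: 20.0
```

Run:
```python
from h import *
go([.4832,-.1424,.2064],np.radians(167.3))
s=get_state();print(s["grasp_force"])
c=cam("side");cv2.imwrite("pics/s5.png",c["frame"]);P=cloud(c);np.save("pics/s5.npy",P)
t=s["tool_pos"];d=np.array([np.cos(-.2217),np.sin(-.2217)])
# points of pen ahead of the fingers
q=P-np.array([t[0],t[1],t[2]-.1703]);al=q[...,:2]@d;la=q[...,:2]@np.array([-d[1],d[0]])
m=(al>.015)&(al<.15)&(abs(la)<.02)&(abs(q[...,2])<.03)
print(m.sum(),al[m].max())
for a in np.arange(.015,.125,.015):
    k=m&(al>=a)&(al<a+.015);print(round(a,3),k.sum(),la[k].mean().round(4) if k.any() else "",np.percentile(q[k][:,2],95).round(4) if k.any() else "")
cv2.imwrite("pics/s5c.png",cv2.resize(c["frame"][80:330,190:450],None,fx=2.3,fy=2.3))
```

```text
clock 8.725 pos [ 0.4822 -0.1428  0.3289] rpy [ 3.1413e+00 -1.5000e-03  2.9199e+00] F [ 0.67  0.56 -0.74] w 0.013
shift cm [-0.11  0.06 12.25] turn [ 0.    -0.001  0.   ]
19.997959434986115
146 0.11899999836932378
0.015 1 0.0077 -0.0056
0.03 3 0.0077 -0.0035
0.045 33 0.0055 0.0045
0.06 30 0.0052 0.0054
0.075 30 0.0053 0.005
0.09 31 0.0054 0.0045
0.105 18 0.0039 0.0039
0.12 0
```

View pics/s5c.png

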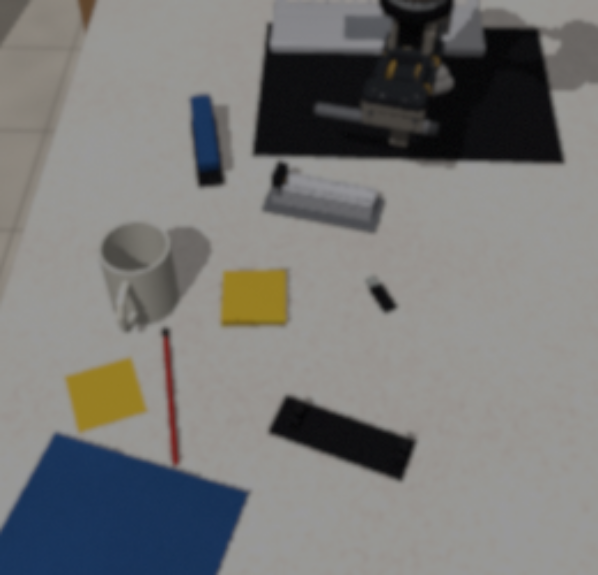

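Side view: the pen is held level at (375,118), nib on the left, pointing at the stop at (280,175). Lowering it into the groove.

Request:
{"fn": "arm_command", "kwargs": {"steps": [[[-0.1,0.06,3],[0,0,0],1],[[0,0,4],[0,0,0],1],[[0,0,3],[0,0,0],1],[[0,0,1.2],[0,0,0],1],[[0,0,0.4],[0,0,0],1],[[0,0,0],[0,0,0],1],[[0,0,0],[0,0,0],1]]}}

```text
clock: 9.65
tool_pos: [0.4841, -0.1429, 0.2149]
orientation: [-3.141, 0.002, 2.921]
contact_force: [0.1, -0.5, -1.0]
width: 0.0131
grasp_force: 20.0
```

Run:
```python
from h import *
go([.4832,-.1424,.2064],np.radians(167.3))
```

```text
clock 9.65 pos [ 0.4841 -0.1429  0.2149] rpy [-3.1409e+00  2.2000e-03  2.9208e+00] F [ 0.08 -0.53 -1.03] w 0.0131
shift cm [0.11 0.03 0.85] turn [-0.001  0.002  0.001]
```

Request:
{"fn": "arm_command", "kwargs": {"steps": [[[0,0,0.3],[0,0,0],1],[[0,0,0.2],[0,0,0],1],[[0,0,0.1],[0,0,0],1],[[0,0,0],[0,0,0],1],[[0,0,0],[0,0,0],1]]}}

```text
clock: 10.28
tool_pos: [0.4836, -0.1426, 0.2077]
orientation: [3.142, -0.0, 2.921]
contact_force: [-0.3, 0.8, -0.1]
width: 0.0132
grasp_force: 20.0
```

Request:
{"fn": "arm_command", "kwargs": {"steps": [[[0,0,0.1],[0,0,0],1],[[0,0,0.1],[0,0,0],1],[[0,0,0],[0,0,0],1],[[0,0,0],[0,0,0],1]]}}

```text
clock: 10.78
tool_pos: [0.4838, -0.1425, 0.206]
orientation: [3.141, 0.001, 2.921]
contact_force: [0.2, 3.0, 4.1]
width: 0.0132
grasp_force: 20.0
```

Contact in the groove (about 4 N up). Releasing.

Request:
{"fn": "arm_command", "kwargs": {"steps": [[[0,0,0],[0,0,0],1],[[0,0,0],[0,0,0],1],[[0,0,0],[0,0,0],0.3],[[0,0,0],[0,0,0],0.3],[[0,0,0],[0,0,0],0.0],[[0,0,0],[0,0,0],0.0],[[0,0,0],[0,0,0],0.0],[[0,0,0],[0,0,0],0]], "force": 4}}

```text
clock: 11.78
tool_pos: [0.4836, -0.1426, 0.2057]
orientation: [-3.142, 0.0, 2.921]
contact_force: [1.6, 0.1, 0.6]
width: 0.046
grasp_force: 0.0
```

```bash
cat > meas.py <<'E'
from h import *
o=np.array([.569,-.1617]);d=np.array([np.cos(-.2217),np.sin(-.2217)]);n=np.array([-d[1],d[0]])
def pen(name,fn=None):
    c=cam(name);P=cloud(c)
    if fn: cv2.imwrite(fn,c["frame"])
    q=P[...,:2]-o;al=q@d+.005;la=q@n
    m=(abs(la)<.012)&(al>-.2)&(al<.053)&(P[...,2]>.038)&(P[...,2]<.048)
    print(name,m.sum(),"pen high points x",np.percentile(al[m],[.5,99.5]).round(4))
    for a in np.arange(-.14,.05,.02):
        k=m&(al>=a)&(al<a+.02)
        if k.sum()>3: print(round(a,3),k.sum(),la[k].mean().round(4),np.percentile(P[k][:,2],90).round(4))
    return c,P,al,la
E
python3 - <<'E'
from meas import *
s=get_state();print(s["clock"],s["tool_pos"],s["width"],s["contact_force"])
pen("side","pics/s6.png");c,*_=pen("scene")
cv2.imwrite("pics/s6c.png",np.vstack([cv2.resize(cv2.imread("pics/s6.png")[110:190,290:400],None,fx=4,fy=4),cv2.resize(c["frame"][180:250,220:330],None,fx=4,fy=4)]))
E
```

```text
11.775 [ 0.48358238 -0.14264     0.20573017] 0.046016670459635776 [1.58608656 0.08228387 0.61302963]
side 66 pen high points x [-0.123   0.0438]
-0.14 4 0.0049 0.0409
-0.12 11 0.0052 0.0415
-0.04 16 0.0058 0.0427
-0.02 14 0.0039 0.0414
0.0 17 0.0047 0.0417
scene 161 pen high points x [-0.1226  0.0327]
-0.14 5 0.0016 0.0443
-0.12 8 0.0017 0.0426
-0.1 20 0.0014 0.0452
-0.08 23 0.0018 0.0446
-0.06 23 0.001 0.0441
-0.04 22 0.0018 0.0436
-0.02 23 0.0011 0.0443
0.0 24 0.0019 0.043
0.02 13 0.0011 0.0419
```

View pics/s6c.png

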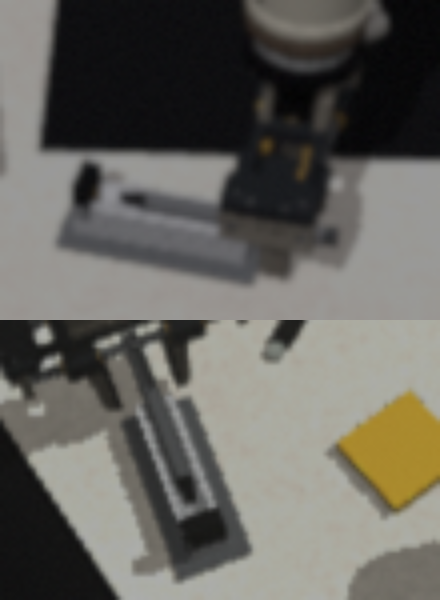

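Both views agree: the pen lies straight in the groove, its rear at dock x ≈ −123 mm and its nib at about +37 mm (18 mm short of the stop). The fingers stand clear of it. Next I'll raise, go behind the rear end, close and lower.

Request:
{"fn": "arm_command", "kwargs": {"steps": [[[0,0,-2],[0,0,0],0],[[0,0,-3],[0,0,0],0],[[0,0,-1],[0,0,0],0],[[3,0,0],[0,0,0],1],[[3.5,0,0],[0,0,0],1],[[0,0,0],[0,0,0],1],[[0,0,0],[0,0,0],1],[[0,0,0],[0,0,0],1],[[0,0,2],[0,0,0],1],[[0,0,3],[0,0,0],1],[[0,0,1],[0,0,0],1],[[0,0,0],[0,0,0],1]]}}

```text
clock: 13.38
tool_pos: [0.4203, -0.1284, 0.2054]
orientation: [3.141, -0.001, 2.921]
contact_force: [0.9, -0.1, 0.1]
width: 0.0006
grasp_force: 0.0
```

Run:
```python
from meas import *
s=get_state();p=s["tool_pos"];print(s["clock"],p,s["width"],s["contact_force"],"dock x,y",(p[:2]-o)@d+.005,(p[:2]-o)@n)
pen("side");c,P,al,la=pen("scene")
m=(abs(la)<.02)&(al>-.18)&(al<-.125)&(P[...,2]>.015)&(P[...,2]<.1)
print("finger front x",np.percentile(al[m],[1,50,99]) if m.any() else None)
```

```text
13.375 [ 0.42031055 -0.1284026   0.20539533] 0.0005845068342778057 [ 0.86323362 -0.08181115  0.11793378] dock x,y -0.14737198773389565 -0.0002126303755461828
side 122 pen high points x [-0.1085  0.0276]
-0.12 10 0.0056 0.0418
-0.1 16 0.0045 0.0411
-0.08 21 0.0045 0.0407
-0.06 15 0.0044 0.0422
-0.04 23 0.006 0.0416
-0.02 14 0.0046 0.042
0.0 18 0.0048 0.0414
0.02 5 0.0059 0.0402
scene 182 pen high points x [-0.1397  0.0361]
-0.14 17 -0.0008 0.0462
-0.12 21 0.0011 0.0444
-0.1 19 0.0018 0.0438
-0.08 22 0.002 0.0443
-0.06 21 0.0017 0.0439
-0.04 20 0.0018 0.0439
-0.02 24 0.0019 0.044
0.0 24 0.0021 0.0435
0.02 13 0.0012 0.0417
finger front x [-0.14654576 -0.13809897 -0.13511134]
```

Request:
{"fn": "arm_command", "kwargs": {"steps": [[[-0.4,0,0],[0,0,0],1],[[-0.4,0,0],[0,0,0],1],[[-0.3,0,0],[0,0,0],1],[[-0.3,0,0],[0,0,0],1],[[-0.3,0,0],[0,0,0],1],[[-0.3,0,0],[0,0,0],1],[[-0.3,0,0],[0,0,0],1],[[-0.2,0,0],[0,0,0],1],[[0,0,0],[0,0,0],1]]}}

```text
clock: 14.6
tool_pos: [0.4447, -0.1339, 0.2057]
orientation: [-3.142, 0.0, 2.921]
contact_force: [-0.1, 0.7, -0.6]
width: 0.0006
grasp_force: 0.0
```

Run:
```python
from meas import *
s=get_state();p=s["tool_pos"];print(s["clock"],p,s["contact_force"],"dock x,y",(p[:2]-o)@d+.005,(p[:2]-o)@n)
c,P,al,la=pen("scene")
c=cam("side");im=cv2.resize(c["frame"][110:190,290:400],None,fx=5,fy=5);cv2.imwrite("pics/s7.png",im)
```

```text
14.6 [ 0.44469702 -0.13390879  0.20571877] [-0.13243285  0.66222582 -0.58907475] dock x,y -0.12237163226978276 -0.00022175469685592128
scene 186 pen high points x [-0.1149  0.0399]
-0.12 27 0.0016 0.0453
-0.1 19 0.0021 0.0459
-0.08 22 0.002 0.0439
-0.06 22 0.0019 0.0443
-0.04 22 0.0021 0.0441
-0.02 24 0.0016 0.0436
0.0 27 0.0018 0.0439
0.02 22 0.0014 0.043
```

View pics/s7.png

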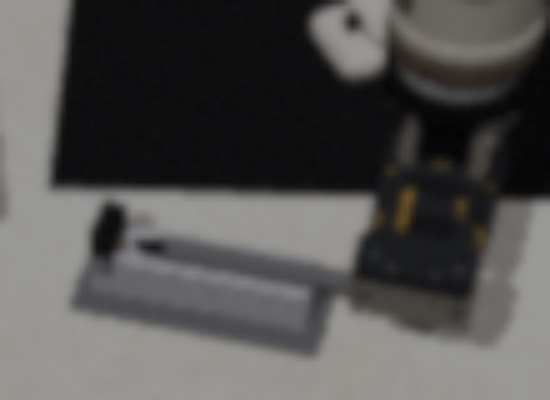

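The picture shows the nib at (138,245), a few mm short of the stop at (118,240), with the fingers behind the pen. Advancing in small steps and watching the force.

Request:
{"fn": "arm_command", "kwargs": {"steps": [[[-0.1,0,0],[0,0,0],1],[[-0.1,0,0],[0,0,0],1],[[-0.1,0,0],[0,0,0],1],[[-0.1,0,0],[0,0,0],1],[[0,0,0],[0,0,0],1]]}}

```text
clock: 15.32
tool_pos: [0.4486, -0.1348, 0.2057]
orientation: [-3.142, 0.0, 2.921]
contact_force: [-0.6, 0.5, 0.6]
width: 0.0005
grasp_force: 0.0
```

Request:
{"fn": "arm_command", "kwargs": {"steps": [[[-0.05,0,0],[0,0,0],1],[[0,0,0],[0,0,0],1]]}}

```text
clock: 15.58
tool_pos: [0.449, -0.1349, 0.2057]
orientation: [-3.142, 0.0, 2.921]
contact_force: [-0.7, 0.5, 0.0]
width: 0.0006
grasp_force: 0.0
```

Request:
{"fn": "arm_command", "kwargs": {"steps": [[[-0.05,0,0],[0,0,0],1],[[0,0,0],[0,0,0],1]]}}

```text
clock: 15.82
tool_pos: [0.4495, -0.135, 0.2057]
orientation: [-3.142, 0.0, 2.921]
contact_force: [-0.4, 0.3, 0.5]
width: 0.0004
grasp_force: 0.1
```

Request:
{"fn": "arm_command", "kwargs": {"steps": [[[-0.05,0,0],[0,0,0],1],[[0,0,0],[0,0,0],1]]}}

```text
clock: 16.08
tool_pos: [0.45, -0.1351, 0.2057]
orientation: [-3.142, 0.0, 2.921]
contact_force: [0.3, -0.7, -0.3]
width: 0.0005
grasp_force: 0.1
```

Run:
```python
from meas import *
s=get_state();p=s["tool_pos"];print(s["clock"],s["contact_force"],"dock x,y",(p[:2]-o)@d+.005)
c=cam("scene");print(0)
for nm in("scene","side"):
    c=cam(nm)
    # dark nib-to-stop profile along the axis at z=.036
    W=np.linalg.inv(c["W"]);row=[]
    for a in np.arange(.02,.07,.002):
        X=np.append(o+d*(a-.005),[.037,1]);q=W@X;u=c["cx"]+c["f"]*q[0]/q[2];v=c["cy"]+c["f"]*q[1]/q[2]
        row.append(int(cv2.getRectSubPix(c["frame"],(1,1),(float(u),float(v))).mean()))
    print(nm,row)
```

```text
16.075 [ 0.26354297 -0.7204409  -0.28515027] dock x,y -0.11699296169022237
0
scene [68, 67, 64, 60, 48, 36, 28, 26, 27, 27, 29, 32, 32, 28, 26, 26, 26, 26, 26, 26, 26, 25, 23, 22, 23]
side [86, 86, 87, 87, 86, 83, 77, 68, 60, 58, 60, 65, 70, 73, 75, 73, 65, 50, 35, 20, 15, 12, 13, 14, 22]
```

Request:
{"fn": "arm_command", "kwargs": {"steps": [[[-0.04,0,0],[0,0,0],1],[[0,0,0],[0,0,0],1]]}}

```text
clock: 16.48
tool_pos: [0.4503, -0.1352, 0.2057]
orientation: [3.142, 0.0, 2.921]
contact_force: [0.2, -0.1, -0.3]
width: 0.0003
grasp_force: 0.1
```

Request:
{"fn": "arm_command", "kwargs": {"steps": [[[-0.04,0,0],[0,0,0],1],[[0,0,0],[0,0,0],1]]}}

```text
clock: 16.73
tool_pos: [0.4507, -0.1353, 0.2057]
orientation: [3.142, -0.0, 2.921]
contact_force: [0.5, -0.5, 0.1]
width: 0.0006
grasp_force: 0.1
```

Request:
{"fn": "arm_command", "kwargs": {"steps": [[[-0.04,0,0],[0,0,0],1],[[0,0,0],[0,0,0],1]]}}

```text
clock: 16.98
tool_pos: [0.4511, -0.1353, 0.2057]
orientation: [3.142, 0.0, 2.921]
contact_force: [-0.6, -0.1, -0.3]
width: 0.0004
grasp_force: 0.1
```

Request:
{"fn": "arm_command", "kwargs": {"steps": [[[-0.04,0,0],[0,0,0],1],[[0,0,0],[0,0,0],1]]}}

```text
clock: 17.23
tool_pos: [0.4515, -0.1354, 0.2057]
orientation: [-3.142, 0.0, 2.921]
contact_force: [0.3, 0.3, -0.1]
width: 0.0003
grasp_force: 0.1
```

Request:
{"fn": "arm_command", "kwargs": {"steps": [[[-0.04,0,0],[0,0,0],1],[[0,0,0],[0,0,0],1]]}}

```text
clock: 17.48
tool_pos: [0.4519, -0.1355, 0.2057]
orientation: [-3.142, 0.0, 2.921]
contact_force: [-0.9, -0.7, 0.2]
width: 0.0003
grasp_force: 0.1
```

Request:
{"fn": "arm_command", "kwargs": {"steps": [[[-0.04,0,0],[0,0,0],1],[[0,0,0],[0,0,0],1]]}}

```text
clock: 17.73
tool_pos: [0.4523, -0.1356, 0.2057]
orientation: [3.142, -0.0, 2.921]
contact_force: [-0.2, -0.3, 0.2]
width: 0.0004
grasp_force: 0.1
```

Request:
{"fn": "arm_command", "kwargs": {"steps": [[[-0.04,0,0],[0,0,0],1],[[0,0,0],[0,0,0],1]]}}

```text
clock: 17.98
tool_pos: [0.4525, -0.1356, 0.2056]
orientation: [3.142, -0.001, 2.921]
contact_force: [-1.7, -1.3, 1.7]
width: 0.0007
grasp_force: 0.7
```

Contact is starting (the tool lags and the force is rising). Using finer steps now.

Request:
{"fn": "arm_command", "kwargs": {"steps": [[[-0.03,0,0],[0,0,0],1],[[0,0,0],[0,0,0],1]]}}

```text
clock: 18.23
tool_pos: [0.4527, -0.1357, 0.2056]
orientation: [3.142, -0.001, 2.921]
contact_force: [-2.9, -0.6, 2.0]
width: 0.0005
grasp_force: 1.6
```

Request:
{"fn": "arm_command", "kwargs": {"steps": [[[-0.04,0,0],[0,0,0],1],[[0,0,0],[0,0,0],1]]}}

```text
clock: 18.48
tool_pos: [0.4529, -0.1357, 0.2055]
orientation: [3.141, -0.002, 2.921]
contact_force: [-4.8, 0.4, 4.1]
width: 0.0006
grasp_force: 2.6
```

Request:
{"fn": "arm_command", "kwargs": {"steps": [[[-0.03,0,-0.03],[0,0,0],1],[[0,0,0],[0,0,0],1]]}}

```text
clock: 18.73
tool_pos: [0.453, -0.1357, 0.2055]
orientation: [3.141, -0.003, 2.921]
contact_force: [-4.6, 0.5, 3.4]
width: 0.0006
grasp_force: 2.7
```

Run:
```python
from meas import *
s=get_state();p=s["tool_pos"];print(s["clock"],p,s["contact_force"],s["ft_torque"],"dock x,y",(p[:2]-o)@d+.005)
pen("scene")
```

```text
18.725 [ 0.45299732 -0.13571263  0.20552762] [-4.55711635  0.51521245  3.39716954] [0.04852272 0.80798788 0.01780324] dock x,y -0.11387783854052276
scene 176 pen high points x [-0.1067  0.0469]
-0.12 14 -0.0 0.0458
-0.1 16 0.0025 0.0445
-0.08 21 0.002 0.0439
-0.06 20 0.0014 0.0442
-0.04 25 0.0014 0.0448
-0.02 20 0.002 0.0442
0.0 25 0.0014 0.044
0.02 27 0.0008 0.0439
0.04 8 0.0013 0.0416
```

Request:
{"fn": "arm_command", "kwargs": {"steps": [[[-0.04,0,-0.04],[0,0,0],1],[[0,0,0],[0,0,0],1]]}}

```text
clock: 19.02
tool_pos: [0.4532, -0.1357, 0.2057]
orientation: [3.141, -0.003, 2.921]
contact_force: [-5.9, 0.3, 0.4]
width: 0.0005
grasp_force: 2.8
```

The vertical part is gone and the axial force is about 6 N. One more small step, then hold.

Request:
{"fn": "arm_command", "kwargs": {"steps": [[[-0.04,0,0],[0,0,0],1],[[0,0,0],[0,0,0],1],[[0,0,0],[0,0,0],1]]}}

```text
clock: 19.4
tool_pos: [0.4533, -0.1358, 0.2056]
orientation: [3.141, -0.004, 2.921]
contact_force: [-5.8, -0.5, 2.6]
width: 0.0006
grasp_force: 3.4
```

Request:
{"fn": "arm_command", "kwargs": {"steps": [[[-0.04,0,-0.03],[0,0,0],1],[[0,0,0],[0,0,0],1],[[0,0,0],[0,0,0],1]]}}

```text
clock: 19.77
tool_pos: [0.4535, -0.1358, 0.2057]
orientation: [3.141, -0.005, 2.921]
contact_force: [-7.7, -0.4, 1.0]
width: 0.0006
grasp_force: 3.7
```

Now at about 7.7 N. Holding for over a second.

Request:
{"fn": "arm_command", "kwargs": {"steps": [[[0,0,0],[0,0,0],1],[[0,0,0],[0,0,0],1],[[0,0,0],[0,0,0],1],[[0,0,0],[0,0,0],1],[[0,0,0],[0,0,0],1],[[0,0,0],[0,0,0],1],[[0,0,0],[0,0,0],1],[[0,0,0],[0,0,0],1],[[0,0,0],[0,0,0],1],[[0,0,0],[0,0,0],1]]}}

```text
clock: 21.02
tool_pos: [0.4535, -0.1358, 0.2057]
orientation: [3.141, -0.005, 2.921]
contact_force: [-6.9, -0.4, 1.0]
width: 0.0006
grasp_force: 3.7
```

Request:
{"fn": "arm_command", "kwargs": {"steps": [[[0.05,0,0],[0,0,0],1],[[0.1,0,0],[0,0,0],1],[[0.2,0,0],[0,0,0],1],[[0.5,0,0],[0,0,0],1],[[2,0,0],[0,0,0],1],[[3,0,0],[0,0,0],1],[[0,0,-3],[0,0,0],1],[[0,0,-4],[0,0,0],1],[[0,0,-4],[0,0,0],1],[[0,0,0],[0,0,0],1],[[0,0,0],[0,0,0],1],[[0,0,0],[0,0,0],1]]}}

```text
clock: 22.52
tool_pos: [0.3972, -0.123, 0.3152]
orientation: [3.141, -0.003, 2.921]
contact_force: [0.3, 0.6, -0.1]
width: 0.0007
grasp_force: 0.0
```

Run:
```python
from meas import *
s=get_state();print(s["clock"],s["tool_pos"],s["contact_force"])
a,*_=pen("scene");b,*_=pen("side")
cv2.imwrite("pics/s8.png",np.vstack([cv2.resize(b["frame"][110:190,290:400],None,fx=4,fy=4),cv2.resize(a["frame"][180:250,220:330],None,fx=4,fy=4)]))
```

```text
22.525 [ 0.39722824 -0.12302783  0.31521952] [ 0.32455851  0.61140686 -0.09277739]
scene 170 pen high points x [-0.1051  0.0448]
-0.12 7 0.0021 0.0429
-0.1 22 0.0009 0.0438
-0.08 23 0.002 0.0453
-0.06 18 0.0022 0.0446
-0.04 21 0.0018 0.0433
-0.02 25 0.0012 0.0438
0.0 23 0.0019 0.0438
0.02 24 0.0016 0.044
0.04 7 0.0017 0.0428
side 136 pen high points x [-0.105   0.0461]
-0.12 7 0.0051 0.0418
-0.1 17 0.0049 0.0432
-0.08 17 0.0048 0.0423
-0.06 18 0.0053 0.0425
-0.04 19 0.0059 0.042
-0.02 16 0.0049 0.0416
0.0 18 0.0039 0.0411
0.02 19 0.0053 0.0419
0.04 5 0.0049 0.0399
```

View pics/s8.png

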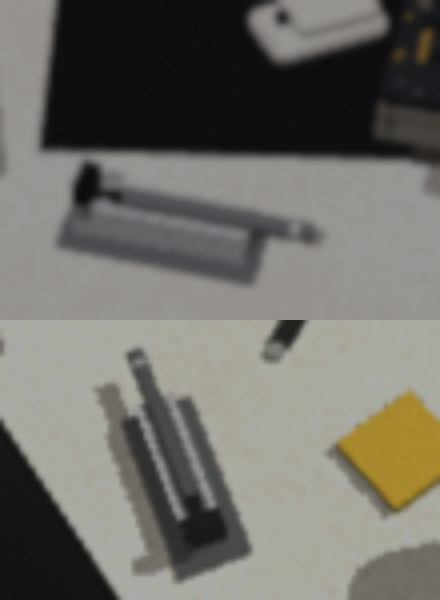

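The pen lies in the groove with its nib against the stop: (95,185) in the upper view, (195,510) in the lower. Its rear end is at dock x ≈ −105 mm, as it must be, and the gripper is clear. Handing in.

```bash
python3 -c "
from rig import *
print(job_done())"
```

```text
the job is handed in; nothing more can be done
None
```

The pen lies released in the groove with its nib at the stop, after being held there at about 7–8 N for over a second; the job is handed in, but no verdict came back.

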